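# Close the drum: press the lid home and snap the ring lever shut

## Robot

A 7-joint arm with a two-finger parallel gripper is mounted at the origin on the work surface. World frame = base frame: x ahead of the robot, y to its left, z up, the work surface at z = 0. Lengths are in m, angles in rad, forces in N, time in s.
With the tool pointing down it reaches from about 0.425 to 0.925 m from the base axis. Payload 6.8 kg.
Tool frame: the origin (TCP) lies on the mounting face of the last link; the fingertips stand 182 mm ahead of it and the grasp point (between the pads) lies 163 mm ahead of it (ctrl.tip_reach is the distance from the TCP to the fingertips, in m); x points along the fingers, y is the direction in which the jaws open and shut, and the axes are right-handed (so a half turn about x gives the same grasp; the last joint's range is limited). The gripper opens to 88 mm and grips with 3 to 60 N. Pads are 20 mm wide; open, the fingers measure 115 mm over their backs; the gripper's body (75 mm by 178 mm) begins 61 mm behind the grasp point.
Start: joints at [1.219, 0.477, 0.022, 1.555, -0.011, 1.109, -0.083], TCP at [0.163, -0.655, 0.405] pointing down, gripper open.
Joint ranges: [-2.96, 2.96], [-0.34, 2.1], [-1.41, 1.46], [0.24, 2.44], [-1.37, 4.51], [0.17, 1.92], [-2.96, 2.96]. Speed limits (rad/s): [2.39, 2.39, 3.14, 3.14, 3.14, 3.14, 3.14].

## Interface

Orientations are given as [roll, pitch, yaw] about the fixed x, y, z axes, in that order (R = Rz(yaw) Ry(pitch) Rx(roll)).
In Python, from station import ctrl gives the robot as it stands.
- The arm moves only by the tool jog_arm, never from a script. Its argument "series" is a list of rows, each a list of 7 numbers: the closure, from 0 (fully open) to 1 (shut), then the shift along the tool's x, y, z in cm, then the turn, a rotation vector about the tool's x, y, z in degrees. In form: [[hand, tx, ty, tz, ax, ay, az], ...]. A call has 1 to 20 rows; each row is the pose to reach, as a shift and turn from the pose commanded when the call began, along the tool's axes at that moment; what a row does not reach only later rows make up. A row lasts 1/8 s, in which the tool goes at most 62.5 mm and 10.7 degrees, less where a joint would pass 70% of its speed; a pose out of reach is approached as far as the arm can. A call with a gripper value outside its range is refused whole. The fingers move at their own pace and stop on an object; "force" is the grip in N (left out, the last holds). Time passes only in rows, so rows that repeat a pose let the fingers close. It gives the time, the measured TCP pose, the force and the opening at its end, in the units of the state.
- ctrl.state(): the state, without advancing time (a new reading comes with each control period).
- ctrl.get_image(name): name is "scene" or "top" or "wrist"; returns a dict with "image" (400x640x3 uint8, red, green, blue), "intrinsics" (3x3 intrinsics, pixels), "world_from_camera" (4x4, takes a point from camera to world coordinates); the wrist camera has in their place "mount" (4x4, takes a point from camera to tool coordinates, whose origin is the TCP and whose axes are the tool frame's). Camera axes: x right, y down, z forward; pixel columns grow to the right and rows downward; lengths in m; the calibration is good to about 2 mm. A picture is of the moment at which its call begins: read the wrist's pose just before it. There is no depth.
- ctrl.hand_in(): hands the job in, once; it reports no verdict.
Trained networks look in the newest picture that a camera, given by its name, has taken for a name from the list of things; names that differ only in an ending like _2 or _b are one class to them, and where a whole thing is asked for, a point or a joint stands for the part that bears it (a point fixed in the world has none). Each returns a list of dicts, best first, with "score" (0 to 1); they miss things now and then, are a little off and sometimes report something else, mostly with a low value. They report only what shows in the picture. A call takes as long as a camera call.
- ctrl.look_for(camera, name): "rect" ([centre column, centre row, width, height] in pixels, round what is visible of it).
- ctrl.mark_of(camera, name): "uv" ([column, row] in pixels: a listed point, or the origin of a listed thing).
The state is a dict: "clock": time; "joint_pos": joint angles; "dq": joint speeds; "joint_efforts": joint torques, N m; "tool_pos": TCP position; "orientation": TCP orientation; "wrist_force": force on the tool from outside, world axes, zero at the start; "moment": the same for the moment, N m; "width": finger opening in m.
Only numpy, scipy, OpenCV 4.12 (cv2) and the standard library are available. Lean on these libraries where they do the work, as an engineer would, in place of code of your own. Each camera call takes 0.05 s, during which the arm holds its last target.

## Task

One of the two small grey drums has been left open. With the fingertips, press its lid straight down until it is fully home, and only then push the lever of its closing ring round until it goes over centre and snaps shut flat along the ring. Do not lift anything, leave the drum standing where it is (a nudge of a centimetre or two does not matter), leave the closed drum and everything else on the bench alone, and finish with the hand clear.

Things in the scene. Friction and masses are not known exactly. Their poses are not given: they have to be found in the camera images.
- drum_a: the drum left open: loose small grey steel drum full of filler paste, about 6 kg, 160 mm diameter (177 mm over the ring), standing upright on the bench; origin at the centre of its underside, z up. A steel closing ring 18 mm high runs round the rim from z = 146 to 164 mm (top lip to 166 mm). The ring's lever is on the drum's own -x side; a wire bail hangs folded down on its +x side. Both drums look the same but for their lid and lever positions
- lid_a_top (a point): centre of the lid's upper face, the place to press; on the drum's axis, 157 mm above the bench when the lid is fully home. The lid is a 162 mm grey disc: a flat pan (140 mm diameter) with a raised rim standing 6 mm higher than this point, and a black screw cap (42 mm diameter, top 13 mm above this point) centred 45 mm from the middle on the drum's own +x side
- lid_a (a joint): height of the lid above its home position, m: 0 = fully home (it stops there hard), at most 0.03. It is a stiff sliding plug fit, about 7 N to move, and stays where it is left. It starts 8 to 14 mm proud.
- lever_a_pivot (a point): on the axis (vertical) of the closing lever's pivot pin, at the lever's mid height, 155 mm above the bench, 94 mm from the drum's axis, 28 degrees to the drum's own +y side of its -x axis. Beside it, on the drum's +y side, are the ring's free end and a flat link (top at 170 mm) that the lever pulls; they reach 36 mm from the pivot and about 102 mm from the drum's axis
- lever_a_tip (a point): centre line of the closing lever's free end, at its mid height, 155 mm above the bench and 87 mm from the pivot. The lever is a steel strap 16 mm high and about 6 mm thick that swings level, bent so that it lies along the outside of the ring when closed (it bows up to 9 mm from the straight line pivot-tip, away from the drum)
- lever_a (a joint): closing lever angle, rad: 0 = closed, lying along the ring against its stop; it grows as the lever swings outward, clockwise seen from above about the pivot, to its open stop at 1.9. Over-centre action: dead centre is at 0.5; let go above it, the lever swings back to 1.9; below it, it snaps to 0. Pushing it shut takes at most about 0.5 Nm about the pivot (8 N at 66 mm). It starts open at 1.9.
- drum_b: the drum that is already closed: loose small grey steel drum full of filler paste, about 6 kg, 160 mm diameter (177 mm over the ring), standing upright on the bench; origin at the centre of its underside, z up. A steel closing ring 18 mm high runs round the rim from z = 146 to 164 mm (top lip to 166 mm). The ring's lever is on the drum's own -x side; a wire bail hangs folded down on its +x side. Both drums look the same but for their lid and lever positions
- lid_b_top (a point): centre of the lid's upper face, the place to press; on the drum's axis, 157 mm above the bench when the lid is fully home. The lid is a 162 mm grey disc: a flat pan (140 mm diameter) with a raised rim standing 6 mm higher than this point, and a black screw cap (42 mm diameter, top 13 mm above this point) centred 45 mm from the middle on the drum's own +x side
- lid_b (a joint): height of the lid above its home position, m: 0 = fully home (it stops there hard), at most 0.03. It is a stiff sliding plug fit, about 7 N to move, and stays where it is left. It is home.
- lever_b_pivot (a point): on the axis (vertical) of the closing lever's pivot pin, at the lever's mid height, 155 mm above the bench, 94 mm from the drum's axis, 28 degrees to the drum's own +y side of its -x axis. Beside it, on the drum's +y side, are the ring's free end and a flat link (top at 170 mm) that the lever pulls; they reach 36 mm from the pivot and about 102 mm from the drum's axis
- lever_b_tip (a point): centre line of the closing lever's free end, at its mid height, 155 mm above the bench and 87 mm from the pivot. The lever is a steel strap 16 mm high and about 6 mm thick that swings level, bent so that it lies along the outside of the ring when closed (it bows up to 9 mm from the straight line pivot-tip, away from the drum)
- lever_b (a joint): closing lever angle, rad: 0 = closed, lying along the ring against its stop; it grows as the lever swings outward, clockwise seen from above about the pivot, to its open stop at 1.9. Over-centre action: dead centre is at 0.5; let go above it, the lever swings back to 1.9; below it, it snaps to 0. Pushing it shut takes at most about 0.5 Nm about the pivot (8 N at 66 mm). It is closed.
- oil_filter: bystander: white spin-on oil filter, upright, 68 mm diameter, 88 mm high; origin at the centre of its underside
- tape_roll: bystander: roll of cardboard-coloured tape lying flat, 100 mm diameter, 48 mm high; origin at the centre of its underside
- oil_jug: bystander: grey flat oil jug with a black cap, 62 x 105 mm, 210 mm high; origin at the centre of its underside
- spray_can: bystander: blue aerosol can with a black cap, 65 mm diameter, 198 mm high; origin at the centre of its underside
- plug_carton: bystander: small cardboard carton, 45 x 95 x 30 mm high; origin at the centre of its underside
- mallet: bystander: rubber mallet with a wooden handle, 280 mm long, lying on the bench along its own x axis
- screwdriver: bystander: screwdriver, 200 mm long, lying on the bench along its own x axis

How it is judged:
On the way, in this order (a step that is already met when the one before it is completed fails the run):
1. the open drum's lid is pressed fully home (within 2 mm) while its lever is still open (value of joint lid_a below 0.002 m and value of joint lever_a above 1.2 rad), for 0.1 s.
2. its lever has snapped shut along the ring (value of joint lever_a below 0.1 rad), for 0.2 s.
At the end, for the whole second after the job is handed in: the open drum's lid is home (within 2 mm) and its lever shut (within 0.1 rad of its stop); the other drum is still closed and within 20 mm of its place; both drums stand upright and at rest on the bench, the worked one within 40 mm of its place (value of joint each of lid_a, lid_b below 0.002 m and value of joint each of lever_a, lever_b below 0.1 rad and linear speed of each of drum_a, drum_b below 0.01 m/s and angle between each of drum_a, drum_b's own z axis and vertical below 0.03 rad and height (world z) of each of drum_a, drum_b below 0.006 m and distance of drum_a from where it was at the start of the episode below 0.04 m and distance of drum_b from where it was at the start of the episode below 0.02 m); the robot touches nothing.
It fails at once if the lid was lifted (value of joint lid_a above 0.019 m or value of joint lid_b above 0.005 m).
It fails at once if a drum was lifted or tipped (height (world z) of any of drum_a, drum_b above 0.012 m or angle between any of drum_a, drum_b's own z axis and vertical above 0.12 rad).
It fails at once if the drum was shoved away (distance of drum_a from where it was at the start of the episode above 0.04 m).
It fails at once if the closed drum was disturbed (distance of drum_b from where it was at the start of the episode above 0.02 m or value of joint lever_b above 0.3 rad).
It fails at once if something else on the bench was moved (distance of any of oil_filter, tape_roll, oil_jug, spray_can, plug_carton, mallet, screwdriver from where it was at the start of the episode above 0.025 m).
It also fails if it takes over 43 s, if anything falls off the work surface, if the arm or the gripper's body presses on something with over 40 N, if the wrist force passes 120 N, or if a joint passes its speed limit or range.

## Working session

There is one attempt and no reset: what is moved stays moved. The work goes in short steps, Python scripts to look and compute and a tool call to move; the robot and the scene stay as the last step left them, time stands still between calls to the robot, and variables do not carry over. Pictures are saved under pics/ and viewed, and the job is handed in when it is done.

Besides the shell and the picture viewer there is one more tool, called in YAML: its name, and indented under it one key for each argument. jog_arm: Moves the arm, as the interface text tells. Its arguments: {"type":"object","properties":{"series":{"type":"array","items":{"type":"array","items":{"type":"number"}}},"force":{"type":"number"}},"required":["series"]}

```bash
mkdir -p pics; ls; cat > h.py <<'E'
import numpy as np,cv2
from station import ctrl
from scipy.spatial.transform import Rotation as R
def grab(n,f):
    d=ctrl.get_image(n); cv2.imwrite('pics/'+f,d['image'][:,:,::-1]); return d
def ray(d,uv,z,T=None):
    T=np.array(d['world_from_camera']) if T is None else T
    r=T[:3,:3]@np.linalg.inv(np.array(d['intrinsics']))@np.array([uv[0],uv[1],1.])
    o=T[:3,3]; return o+r*(z-o[2])/r[2]
def proj(d,p,T=None):
    T=np.array(d['world_from_camera']) if T is None else T
    c=np.linalg.inv(T)@np.r_[p,1]; q=np.array(d['intrinsics'])@c[:3]; return q[:2]/q[2]
def tool():
    s=ctrl.state(); T=np.eye(4); T[:3,:3]=R.from_euler('xyz',s['orientation']).as_matrix(); T[:3,3]=s['tool_pos']; return T
E
python3 - <<'E'
from h import *
s=ctrl.state(); print(s); print(tool().round(3), ctrl.tip_reach)
for n in ['scene','top']:
    d=grab(n,n+'0.png'); print(n,np.array(d['world_from_camera']).round(3))
    for k,z in [('drum_a',0),('lid_a_top',.157),('lever_a_pivot',.155),('lever_a_tip',.155)]:
        for m in ctrl.mark_of(n,k): print(k,np.round(m['uv'],1),round(m['score'],2),ray(d,m['uv'],z).round(3))
E
```

```text
pics
{'clock': 0.0, 'joint_pos': array([ 1.21888446,  0.47776405,  0.02233166,  1.55644899, -0.01150541,
        1.10927223, -0.08313713]), 'dq': array([ 4.91477657e-05, -8.88955813e-04,  1.17340444e-04, -2.44276788e-04,
       -8.27878480e-04,  1.17709646e-03, -8.86921732e-04]), 'joint_efforts': array([-3.41878758e-04, -5.82845306e+01,  1.53425049e+00, -2.72607332e+01,
       -5.43848088e-02,  1.70858199e-02,  1.39808822e-04]), 'tool_pos': array([ 0.16289412, -0.65476588,  0.40370648]), 'orientation': array([-1.50196524,  1.56903168,  1.88342855]), 'wrist_force': array([-0.4522383 ,  0.60224798, -0.75672381]), 'moment': array([-0.05157696,  0.01830132, -0.01493753]), 'width': 0.087465801948363}
[[-0.001  0.241 -0.97   0.163]
 [ 0.002 -0.97  -0.241 -0.655]
 [-1.    -0.002  0.     0.404]
 [ 0.     0.     0.     1.   ]] 0.182
scene [[-0.478  0.662 -0.577  1.382]
 [ 0.878  0.349 -0.328  0.439]
 [-0.015 -0.664 -0.748  1.145]
 [ 0.     0.     0.     1.   ]]
drum_a [371.5 234.6] 0.76 [0.572 0.184 0.   ]
drum_a [275.  200.6] 0.58 [ 0.597 -0.204  0.   ]
lid_a_top [374.4 207.2] 0.95 [0.579 0.183 0.157]
lever_a_pivot [240.  167.3] 0.65 [ 0.629 -0.313  0.155]
lever_a_pivot [397.1 198.1] 0.55 [0.506 0.233 0.155]
lever_a_pivot [326.7 277.6] 0.51 [0.877 0.167 0.155]
lever_a_tip [421.2 190. ] 0.6 [0.435 0.291 0.155]
top [[ 7.900e-02 -9.730e-01  2.170e-01  3.000e-01]
 [-9.970e-01 -7.700e-02  1.900e-02 -2.500e-02]
 [-1.000e-03 -2.170e-01 -9.760e-01  1.436e+00]
 [ 0.000e+00  0.000e+00  0.000e+00  1.000e+00]]
drum_a [264.8 211.8] 0.93 [0.577 0.183 0.   ]
drum_a [473.5 248.4] 0.69 [ 0.517 -0.435  0.   ]
drum_a [399.8 215.6] 0.6 [ 0.597 -0.216  0.   ]
lid_a_top [259.8 198.4] 0.86 [0.582 0.177 0.157]
lever_a_pivot [417.4 238.4] 0.65 [ 0.508 -0.244  0.155]
lever_a_pivot [232.5 228.4] 0.64 [0.496 0.24  0.155]
```

View pics/scene0.png

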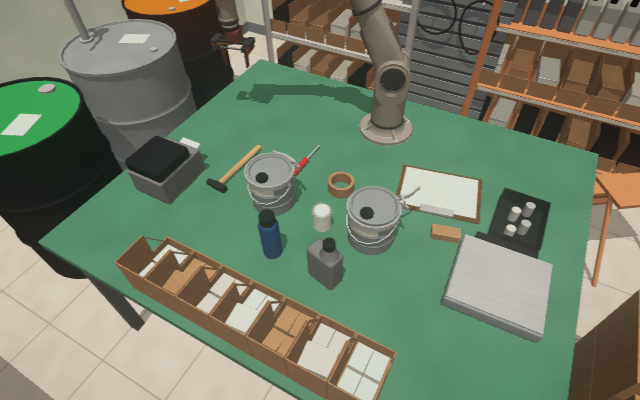

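View pics/top0.png

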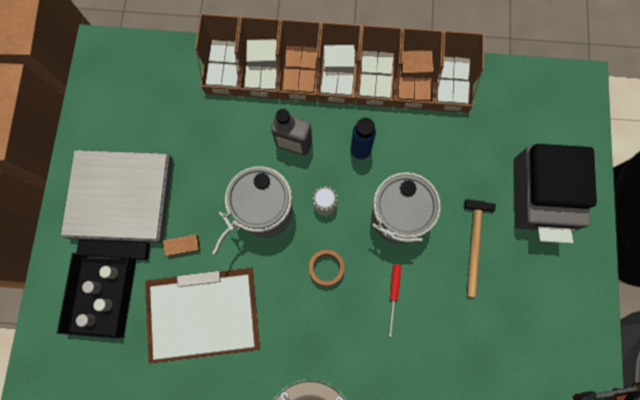

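The top view shows the open drum at about (258,200), with its lever sticking out to (215,252) and its cap at (262,181). The closed drum is at (407,207). Next I'll zoom in to fit the pose.

```bash
python3 - <<'E'
from h import *
a=cv2.imread('pics/top0.png')[150:270,190:310]; b=cv2.imread('pics/scene0.png')[165:265,330:430]
cv2.imwrite('pics/z.png',np.hstack([cv2.resize(a,(400,400),interpolation=2),cv2.resize(b,(400,400),interpolation=2)]))
E
```

```text
(no output)
```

View pics/z.png

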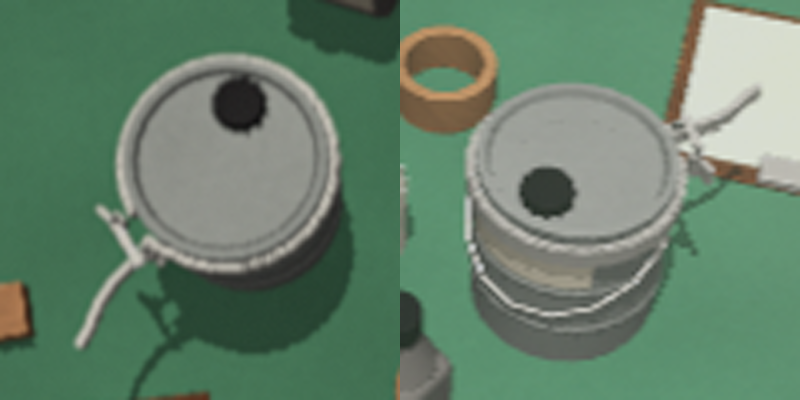

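```bash
cat >> h.py <<'E'
def model(c,yaw,ang=1.9,rt=0.096):
    c=np.array(c); u=lambda a:np.array([np.cos(a),np.sin(a)])
    p=c+.094*u(yaw+np.radians(152))
    # closed tip: 87mm from pivot, radius rt, ccw side
    b=np.arccos((.094**2+rt**2-.087**2)/(2*.094*rt))
    t=c+rt*u(yaw+np.radians(152)+b); v=t-p
    a=np.arctan2(v[1],v[0])-ang
    return p,p+.087*u(a),a
E
python3 - <<'E'
from h import *
dt=ctrl.get_image('top');ds=ctrl.get_image('scene')
for d,cap,c,tip in [(dt,(262,180.9),(258.6,198.9),(214.3,253)),(ds,(366.75,213),(374,206.9),(419.2,187.7))]:
    C=ray(d,c,.162);K=ray(d,cap,.181);t=ray(d,tip,.155)
    v=K-C; yaw=np.arctan2(v[1],v[0])
    print(C.round(3),K.round(3),np.linalg.norm(v[:2]).round(3),'yaw',yaw, 'tip',t.round(3))
    p,tp,a=model(C[:2],yaw); print('pivot',p.round(3),'tip',tp.round(3),a, np.linalg.norm(t[:2]-p))
    for y in np.arange(-.4,.2,.1):
        p,tp,a=model((.583,.178),y); print(round(y,1),proj(d,np.r_[p,.155]).round(1),proj(d,np.r_[tp,.155]).round(1))
E
```

```text
[0.579 0.179 0.162] [0.624 0.172 0.181] 0.045 yaw -0.14766999135683814 tip [0.428 0.279 0.155]
pivot [0.503 0.235] tip [0.428 0.277] -3.6520799339122547 0.08709666753108634
-0.4 [229.5 217.8] [203.7 239.6]
-0.3 [231.6 220.6] [208.  244.8]
-0.2 [233.9 223.1] [212.8 249.6]
-0.1 [236.5 225.5] [218.1 253.8]
-0.0 [239.4 227.5] [223.8 257.5]
0.1 [242.4 229.3] [229.9 260.6]
0.2 [245.6 230.7] [236.4 263. ]
[0.582 0.183 0.162] [0.631 0.178 0.181] 0.049 yaw -0.10281582585379144 tip [0.428 0.281 0.155]
pivot [0.504 0.235] tip [0.426 0.274] -3.607225768409207 0.08896141889334663
-0.4 [400.4 203.6] [424.5 197.3]
-0.3 [399.3 201.5] [422.  193.4]
-0.2 [398.  199.5] [419.1 189.7]
-0.1 [396.5 197.6] [415.8 186.3]
-0.0 [394.7 195.7] [412.1 183.1]
0.1 [392.8 194. ] [408.1 180.2]
0.2 [390.6 192.5] [403.8 177.6]
```

Both cameras agree on the open drum: centre about (0.580, 0.180), yaw about -0.13, pivot (0.503, 0.235), lever tip (0.428, 0.279), and the measured pivot-tip distance of 87–89 mm matches the spec. I'll move over the lid with the fingers closed.

jog_arm:
  series:
    - [1,-2.6,-3,-4.7,0,0,0]
    - [1,-2.6,-6,-9.5,0,0,0]
    - [1,-2.6,-9,-14.2,0,0,0]
    - [1,-2.6,-12,-19,0,0,0]
    - [1,-2.6,-15,-23.7,0,0,0]
    - [1,-2.6,-18,-28.4,0,0,0]
    - [1,-2.6,-21,-33.1,0,0,0]
    - [1,-2.6,-24,-37.8,0,0,0]
    - [1,-2.6,-27,-42.6,0,0,0]
    - [1,-2.6,-30,-47.3,0,0,0]
    - [1,-2.6,-35,-49,0,0,0]
    - [1,-2.6,-40,-50.5,0,0,0]
    - [1,-2.6,-45,-52,0,0,0]
    - [1,-2.6,-50,-53.5,0,0,0]
    - [1,-2.6,-55,-55,0,0,0]
    - [1,-2.6,-60,-56.6,0,0,0]
    - [1,-2.6,-65,-58,0,0,0]
    - [1,-2.6,-71.2,-60.1,0,0,0]
    - [1,-2.6,-71.2,-60.1,0,0,0]
    - [1,-2.6,-71.2,-60.1,0,0,0]
  force: 20

```text
clock: 3.1
tool_pos: [0.5743, 0.1808, 0.4305]
orientation: [0.962, 1.57, -1.935]
wrist_force: [0.7, -0.6, 0.1]
width: 0.0003
```

```bash
python3 - <<'E'
from h import *
s=ctrl.state(); T=tool(); print(s['clock'],s['joint_pos'].round(2),T.round(3),s['wrist_force'],s['width'])
d=grab('wrist','w1.png'); W=T@np.array(d['mount'])
for k,z in [('lid_a_top',.168),('lever_a_pivot',.155),('lever_a_tip',.155)]:
    for m in ctrl.mark_of('wrist',k): print(k,np.round(m['uv'],1),round(m['score'],2),ray(d,m['uv'],z,W).round(3))
for p in [(.58,.18,.168),(.503,.235,.155),(.428,.279,.155)]: print(proj(d,p,W).round(0))
E
```

```text
3.1 [-0.11  0.36 -0.39  1.69  0.15  1.12 -1.87] [[-0.     0.242 -0.97   0.574]
 [-0.001 -0.97  -0.242  0.181]
 [-1.     0.001  0.     0.43 ]
 [ 0.     0.     0.     1.   ]] [ 0.6573198  -0.55833167  0.10255913] 0.0002569133118744168
lid_a_top [317.1 203.1] 0.73 [0.579 0.183 0.168]
lever_a_pivot [243.4 257.6] 0.77 [0.506 0.237 0.155]
[320. 202.]
[245. 260.]
[189. 316.]
```

View pics/w1.png

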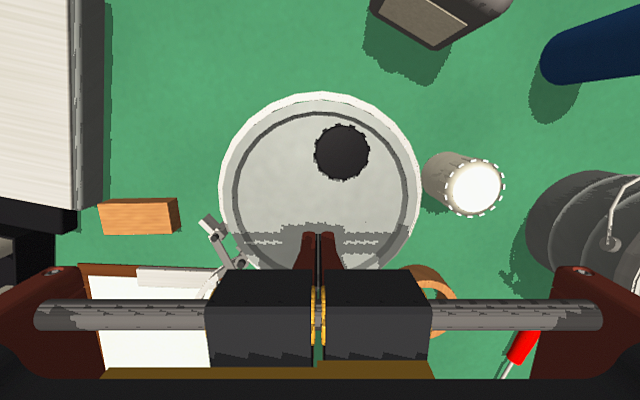

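The wrist view confirms it: lid centre near (318,203), cap at (342,152), pivot near (244,259), with the fingers over the pan and clear of the cap. Now I'll press down in small steps.

jog_arm:
  series:
    - [1,4,0,0,0,0,0]
    - [1,7,0,0,0,0,0]
    - [1,7.4,0,0,0,0,0]
    - [1,7.7,0,0,0,0,0]
    - [1,8,0,0,0,0,0]
    - [1,8.2,0,0,0,0,0]
    - [1,8.4,0,0,0,0,0]
    - [1,8.6,0,0,0,0,0]
    - [1,8.7,0,0,0,0,0]
    - [1,8.8,0,0,0,0,0]
    - [1,8.8,0,0,0,0,0]
    - [1,8.8,0,0,0,0,0]

```text
clock: 4.8
tool_pos: [0.5748, 0.181, 0.3438]
orientation: [3.092, 1.569, 0.194]
wrist_force: [0.0, -0.8, 3.9]
width: 0.0003
```

jog_arm:
  series:
    - [1,0.1,0,0,0,0,0]
    - [1,0.2,0,0,0,0,0]
    - [1,0.3,0,0,0,0,0]
    - [1,0.4,0,0,0,0,0]
    - [1,0.5,0,0,0,0,0]
    - [1,0.5,0,0,0,0,0]
    - [1,0.5,0,0,0,0,0]

```text
clock: 5.68
tool_pos: [0.5748, 0.181, 0.3386]
orientation: [3.138, 1.569, 0.24]
wrist_force: [0.9, -0.2, 5.2]
width: 0.0002
```

jog_arm:
  series:
    - [1,0.1,0,0,0,0,0]
    - [1,0.2,0,0,0,0,0]
    - [1,0.2,0,0,0,0,0]
    - [1,0.2,0,0,0,0,0]

```text
clock: 6.18
tool_pos: [0.5748, 0.1811, 0.3383]
orientation: [2.95, 1.568, 0.052]
wrist_force: [-4.3, -2.8, 17.7]
width: 0.0002
```

jog_arm:
  series:
    - [1,0.1,0,0,0,0,0]
    - [1,0.2,0,0,0,0,0]
    - [1,0.2,0,0,0,0,0]
    - [1,0.2,0,0,0,0,0]

```text
clock: 6.68
tool_pos: [0.5747, 0.1812, 0.3381]
orientation: [2.841, 1.567, -0.057]
wrist_force: [-8.1, -5.7, 31.2]
width: 0.0003
```

jog_arm:
  series:
    - [1,-3,0,0,0,0,0]
    - [1,-8,0,0,0,0,0]
    - [1,-9.5,-4,2,0,0,0]
    - [1,-9.5,-8,4,0,0,0]
    - [1,-9.5,-12,6,0,0,0]
    - [1,-9.5,-14.7,7.8,0,0,0]
    - [1,-9.5,-14.7,7.8,0,0,0]
    - [1,-9.5,-14.7,7.8,0,0,0]

```text
clock: 7.68
tool_pos: [0.4638, 0.304, 0.4284]
orientation: [1.382, 1.57, -1.516]
wrist_force: [0.4, -0.6, 1.2]
width: 0.0002
```

```bash
python3 - <<'E'
from h import *
s=ctrl.state(); T=tool(); print(s['clock'],s['joint_pos'].round(2),T.round(3),s['wrist_force'],s['width'])
d=grab('wrist','w2.png'); W=T@np.array(d['mount'])
for k,z in [('lid_a_top',.157),('lever_a_pivot',.155),('lever_a_tip',.155)]:
    for m in ctrl.mark_of('wrist',k): print(k,np.round(m['uv'],1),round(m['score'],2),ray(d,m['uv'],z,W).round(3))
for p in [(.58,.18,.157),(.503,.235,.155),(.428,.279,.155)]: print(proj(d,p,W).round(0))
d=grab('scene','s2.png')
a=cv2.imread('pics/s2.png')[140:265,330:455]
d=grab('top','t2.png')
b=cv2.imread('pics/t2.png')[150:270,190:310]
cv2.imwrite('pics/z2.png',np.hstack([cv2.resize(b,(400,400),interpolation=2),cv2.resize(a,(400,400),interpolation=2)]))
E
```

```text
7.675 [-0.31  0.29 -0.47  1.79  0.15  1.09 -2.16] [[ 0.     0.241 -0.971  0.464]
 [-0.001 -0.971 -0.241  0.304]
 [-1.     0.001  0.     0.428]
 [ 0.     0.     0.     1.   ]] [ 0.40042    -0.64013159  1.23186632] 0.00023750901198269804
lid_a_top [500.6 104.7] 0.64 [0.582 0.181 0.157]
lever_a_pivot [404.7 178.9] 0.84 [0.505 0.236 0.155]
lever_a_tip [334.4 244.5] 0.79 [0.43  0.28  0.155]
[501. 107.]
[405. 181.]
[335. 247.]
```

View pics/z2.png

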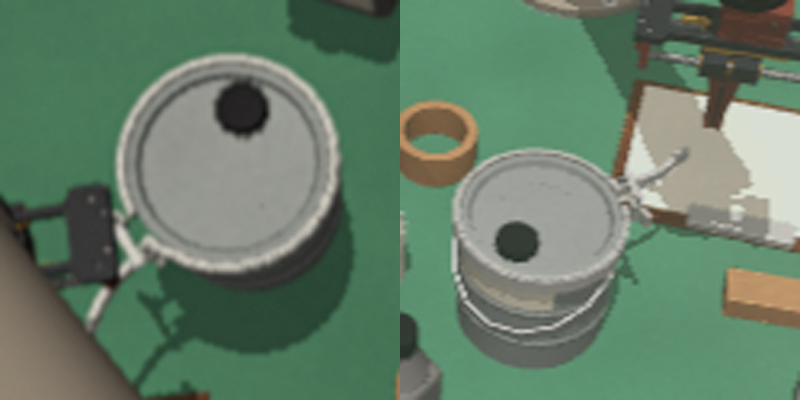

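View pics/w2.png

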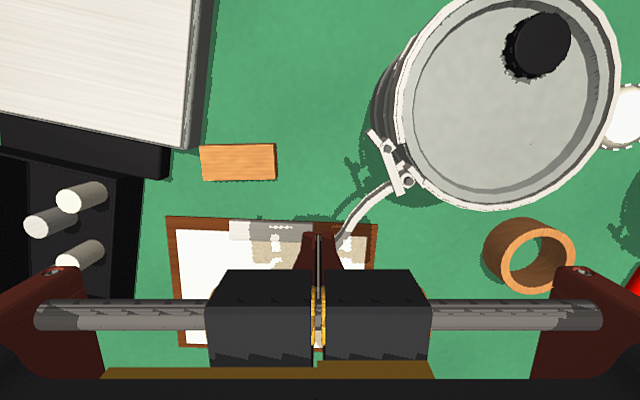

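The lid now sits down inside the ring in the scene crop, and the lever is still open: the wrist view shows the pivot at (405,179) and the tip at (334,245), the latter by the fingertip. I'll work out the sweep in tool axes.

```bash
python3 - <<'E'
from h import *
T=tool();Rm=T[:3,:3];p0=np.array([.464,.304,.428])
for f in list(range(145,260,8))+[258]:
    a=np.radians(f);u=np.array([np.cos(a),np.sin(a)]);n=np.array([-u[1],u[0]])
    c=np.array([.504,.2355])+.066*u-.022*n
    w=np.r_[c,.327]; print(f,c.round(3),(Rm.T@(w-p0)*100).round(1))
E
```

```text
145 [0.463 0.291] [10.1  1.2  0.4]
153 [0.455 0.285] [10.1  1.6  1.3]
161 [0.449 0.278] [10.1  2.2  2.1]
169 [0.443 0.27 ] [10.1  2.8  2.8]
177 [0.439 0.261] [10.1  3.6  3.4]
185 [0.436 0.252] [10.1  4.4  3.9]
193 [0.435 0.242] [10.1  5.3  4.3]
201 [0.434 0.232] [10.1  6.2  4.6]
209 [0.436 0.223] [10.1  7.2  4.7]
217 [0.438 0.213] [10.1  8.2  4.7]
225 [0.442 0.204] [10.1  9.1  4.5]
233 [0.447 0.196] [10.1 10.1  4.3]
241 [0.453 0.188] [10.1 10.9  3.9]
249 [0.46  0.182] [10.1 11.8  3.3]
257 [0.468 0.176] [10.1 12.5  2.7]
258 [0.469 0.176] [10.1 12.6  2.6]
```

jog_arm:
  series:
    - [1,4,0,0,0,0,0]
    - [1,8,0,0,0,0,0]
    - [1,10.1,0,0,0,0,0]
    - [1,10.1,0,0,0,0,0]

```text
clock: 8.48
tool_pos: [0.463, 0.3041, 0.3262]
orientation: [0.344, 1.567, -2.555]
wrist_force: [-0.5, -0.4, 0.6]
width: 0.0003
```

jog_arm:
  series:
    - [1,0,0.6,0.2,0,0,0]
    - [1,0,1.2,0.4,0,0,0]
    - [1,0,1.4,0.8,0,0,0]
    - [1,0,1.6,1.3,0,0,0]
    - [1,0,1.9,1.7,0,0,0]
    - [1,0,2.2,2.1,0,0,0]
    - [1,0,2.5,2.5,0,0,0]
    - [1,0,2.8,2.8,0,0,0]
    - [1,0,3.2,3.1,0,0,0]
    - [1,0,3.6,3.4,0,0,0]
    - [1,0,4.0,3.7,0,0,0]
    - [1,0,4.4,3.9,0,0,0]
    - [1,0,4.4,3.9,0,0,0]

```text
clock: 10.1
tool_pos: [0.4361, 0.253, 0.3281]
orientation: [-2.502, 1.569, 0.883]
wrist_force: [3.5, 5.1, 1.3]
width: 0.0008
```

```bash
python3 - <<'E'
from h import *
s=ctrl.state(); print(s['clock'],s['wrist_force'],s['moment'])
d=grab('wrist','w3.png');T=tool()
W=T@np.array(d['mount'])
for k,z in [('lid_a_top',.157),('lever_a_pivot',.155),('lever_a_tip',.155)]:
    for m in ctrl.mark_of('wrist',k): print(k,np.round(m['uv'],1),round(m['score'],2),ray(d,m['uv'],z,W).round(3))
E
```

```text
10.1 [3.47254553 5.14163238 1.28213675] [ 0.97201692 -0.70902928  0.00892462]
lid_a_top [551.2   7.6] 0.66 [0.58  0.182 0.157]
```

View pics/w3.png

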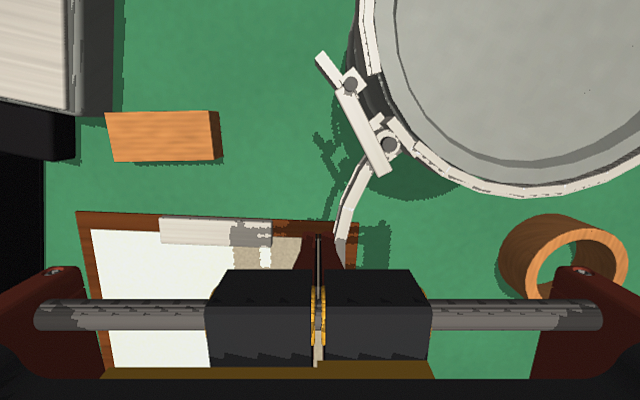

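The lever is swinging with the fingers (strap from (385,150) to (345,240)), the force is about 6 N, and the drum has not moved. I'll continue the arc.

jog_arm:
  series:
    - [1,0,0.4,0.2,0,0,0]
    - [1,0,0.9,0.4,0,0,0]
    - [1,0,1.3,0.6,0,0,0]
    - [1,0,1.8,0.7,0,0,0]
    - [1,0,2.3,0.8,0,0,0]
    - [1,0,2.8,0.8,0,0,0]
    - [1,0,3.3,0.8,0,0,0]
    - [1,0,3.8,0.8,0,0,0]
    - [1,0,4.2,0.7,0,0,0]
    - [1,0,4.7,0.6,0,0,0]
    - [1,0,5.2,0.5,0,0,0]
    - [1,0,5.7,0.4,0,0,0]
    - [1,0,6.1,0.2,0,0,0]
    - [1,0,6.5,0,0,0,0]
    - [1,0,6.5,0,0,0,0]

```text
clock: 12.18
tool_pos: [0.452, 0.189, 0.3276]
orientation: [1.438, 1.57, -1.46]
wrist_force: [0.4, 0.1, -0.8]
width: 0.0004
```

```bash
python3 - <<'E'
from h import *
s=ctrl.state(); print(s['clock'],s['wrist_force'],s['moment'])
d=grab('wrist','w4.png');T=tool()
W=T@np.array(d['mount'])
for k,z in [('lid_a_top',.157),('lever_a_pivot',.155),('lever_a_tip',.155)]:
    for m in ctrl.mark_of('wrist',k): print(k,np.round(m['uv'],1),round(m['score'],2),ray(d,m['uv'],z,W).round(3))
E
```

```text
12.175 [ 0.4262669   0.1116257  -0.75066368] [0.01792048 0.03115789 0.0251762 ]
lid_a_top [401.1   3.4] 0.71 [0.581 0.183 0.157]
lever_a_pivot [253.  143.8] 0.9 [0.504 0.236 0.155]
lever_a_tip [403.6 215.8] 0.68 [0.486 0.15  0.155]
```

View pics/w4.png

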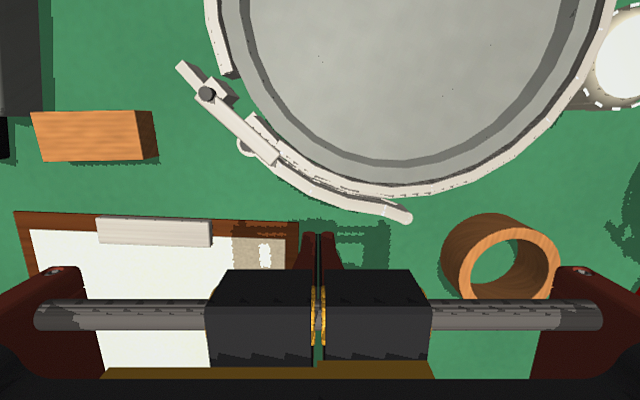

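The lever has snapped shut along the ring: pivot at (253,144), tip at (404,216), which is (0.486, 0.150) and 2 mm from the closed model. The contact force is gone. I'll back off outward, then go up and away.

jog_arm:
  series:
    - [1,0,0,0.8,0,0,0]
    - [1,0,0,1.5,0,0,0]
    - [1,-4,0,1.5,0,0,0]
    - [1,-9,0,1.5,0,0,0]
    - [1,-11,3,0,0,0,0]
    - [1,-11,8,0,0,0,0]
    - [1,-11,13,-2,0,0,0]
    - [1,-11,19,-2,0,0,0]
    - [1,-11,25,-2,0,0,0]
    - [1,-11,31,-2,0,0,0]
    - [1,-11,31,-2,0,0,0]
    - [1,-11,31,-2,0,0,0]

```text
clock: 13.88
tool_pos: [0.5454, -0.1057, 0.4375]
orientation: [-1.161, 1.57, 2.225]
wrist_force: [0.0, 0.6, -0.1]
width: 0.0001
```

```bash
python3 - <<'E'
from h import *
s=ctrl.state(); print(s['clock'],s['wrist_force'],s['dq'].round(3))
for n in ['top','scene']:
    d=grab(n,n+'5.png')
    for k,z in [('drum_a',0),('lid_a_top',.157),('lever_a_pivot',.155),('lever_a_tip',.155)]:
        for m in ctrl.mark_of(n,k): print(n,k,round(m['score'],2),ray(d,m['uv'],z).round(3))
a=cv2.imread('pics/scene5.png')[165:265,330:430]
b=cv2.imread('pics/top5.png')[150:270,190:310]
cv2.imwrite('pics/z5.png',np.hstack([cv2.resize(b,(400,400),interpolation=2),cv2.resize(a,(400,400),interpolation=2)]))
E
```

```text
13.875 [ 0.02907671  0.6229903  -0.09387211] [-0.021 -0.009 -0.022  0.003 -0.     0.002  0.   ]
top drum_a 0.62 [0.587 0.19  0.   ]
top lid_a_top 0.7 [0.583 0.175 0.157]
top lever_a_pivot 0.93 [0.502 0.236 0.155]
top lever_a_tip 0.63 [0.485 0.151 0.155]
scene drum_a 0.75 [ 0.596 -0.213  0.   ]
scene drum_a 0.57 [0.579 0.183 0.   ]
scene drum_a 0.53 [ 0.502 -0.441  0.   ]
scene lid_a_top 0.95 [0.586 0.184 0.157]
scene lever_a_pivot 0.64 [0.512 0.244 0.155]
scene lever_a_tip 0.41 [0.877 0.167 0.155]
scene lever_a_tip 0.37 [0.507 0.155 0.155]
scene lever_a_tip 0.15 [0.72  0.061 0.155]
```

View pics/z5.png

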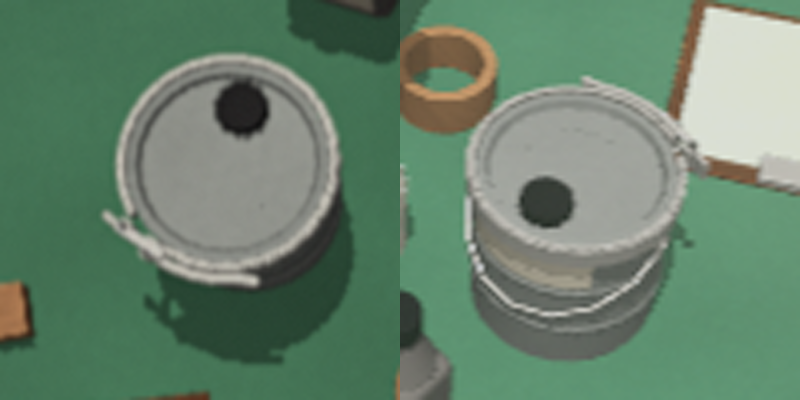

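View pics/scene5.png

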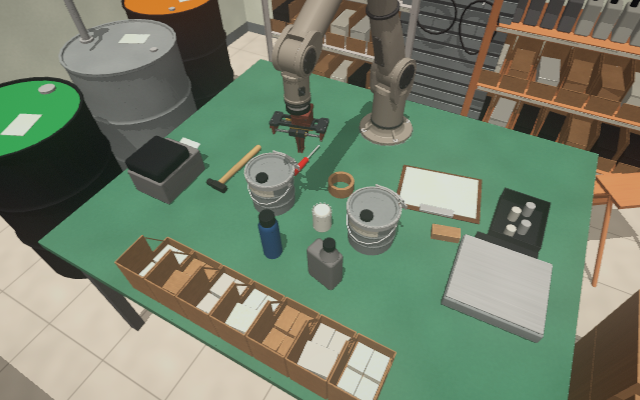

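The lid is down inside the rim and the lever lies flat along the ring, with its tip at zoom (257,282). The drum is in the same pixels as before, everything else is unmoved, and the hand is clear in the air near drum b.

```bash
python3 -c "
from station import ctrl
print(ctrl.hand_in(), ctrl.state()['clock'])"
```

```text
the job is handed in; nothing more can be done
the job is handed in; nothing more can be done
```

The open drum is closed and the job is handed in. I pressed the lid down with closed fingertips until it hit its hard stop, then swept the lever round until it snapped shut. The arm had used about 14 s of the 43 s when I took the last pictures.

- **Lid:** the fingertips stopped at about 156 mm (157 mm is home), with the force rising to 31 N. The pictures then showed the lid home with the lever still open.
- **Lever:** the contact force dropped to zero after the snap. The tip then measured (0.486, 0.150), within about 2 mm of where it should be when closed.
- **Surroundings:** in the last views the drum had not visibly moved and everything else was in place. The hand was in free air with a wrist force of about 0.6 N.
- **Disagreement:** the scene camera's network gave weak lever positions at the end (scores 0.64 or less, 1–2 cm off, with some false hits). I went by the top and wrist cameras, which agreed with each other. The hand-in gave no verdict.

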